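Eject a tin and catch it on the chute

TASK

Press the ejector key of the small sloping roller-chute tin dispenser right down with one finger, with the other finger already standing in the open middle of the chute, so that the tin which pops out from under the hood is stopped by that finger before it can slide off the lower end. Finish holding it like that: the key still pressed down and the tin resting against the finger, standing on the chute. Grasp and lift nothing, do not ram the key or the tin, and leave the pastries, piping nozzles and timer around it where they stand.

Things in the scene. Friction and masses are not known exactly. Their poses are not given: they have to be found in the camera images.
- dispenser: Tin dispenser of plain metal, fixed to the worktop, about 220 x 115 mm and up to 95 mm high (top of the hood at its rear). Origin on the worktop under the middle of the chute; its x axis points to the uphill (hood) end, y to the side where the ejector key stands, z up.
- chute: The roller chute: origin in the middle of its floor (the tops of free steel rollers; 35.5 mm above the worktop), x uphill along the floor, y to the key's side, z normal to it. Slope 0.21 rad; floor 220 mm long (x -110 to +110), 52 mm wide between side walls 3 mm thick, 14 mm high. A hood of 35 mm inner height covers x +38 to +110.
- gate (a point): Where the gate stands on the chute floor's centre line (chute x +18 mm): a 3.5 mm thick, 36 mm wide plate that sticks up about 10 mm, holds the tin back, and drops into the floor as the key goes down.
- chute_mid (a point): Point on the chute floor's centre line at chute x -30 mm, about 29 mm above the worktop: the middle of the open part, 62 mm sideways from the centre of the key. A finger standing here with its tip 5 to 20 mm above the floor stops the tin.
- chute_end (a point): Centre of the lower, open end of the chute floor (chute x -110 mm).
- key_top (a point): Centre of the top face of the ejector key: a level ribbed rectangular plate, 36 mm (dispenser x) by 30 mm (y), beside the open chute, 62 mm from its centre line. Top face 56 mm above the worktop when up and 38 mm when fully down; it moves with the key.
- eject_key (a joint): Travel of the ejector key straight down in m: 0 up, 0.018 fully down at a hard stop; counts as pressed above 0.011. Its spring takes about 2.5 N to start and 5.6 N fully down, and lifts it again on release. The gate lets the tin go at about 0.010.
- pusher (a joint): Travel of the spring pusher behind the tin along the chute, downhill, in m: 0 when loaded, 0.05 fully out; pushes with about 1.3 N at first and 0.7 N at the end of its travel. Beyond that the tin rolls on down by its weight; it is off the chute within half a second if nothing stops it.
- tin: The flat round metal tin, 47 mm across and 28 mm high, about 90 g, loose, standing on the chute floor behind the gate with its middle at chute x +45 mm, mostly under the hood. Origin at the centre of its underside, z along its axis.
- choux_0: Bystander: loose round pastry, 87 x 89 x 60 mm, beside the chute on the side away from the key. Origin at the centre of its underside.
- choux_2: Bystander: loose round pastry, 69 x 80 x 53 mm, beside the hood on the key's side. Origin at the centre of its underside.
- tip_a: Bystander: loose conical piping nozzle, 22 mm across, 36 mm high, standing upright beside the hood on the side away from the key. Origin at the centre of its underside.
- tip_b: Bystander: second loose piping nozzle, 22 mm across, 36 mm high, upright, farther uphill on the same side. Origin at the centre of its underside.
- timer: Bystander: round kitchen timer, 68 mm across, 37 mm high, standing at the front left of the worktop (another stands far back). Origin at the centre of its underside.
Things that resemble listed ones, but are neither listed nor needed, are in the scene too. What is shaped like the dispenser but blue is not meant.

How it is judged:
By the outcome, as a careful person would: the job done as asked, in the order asked, and still so for the second after the job is handed in, while the arm keeps its last pose, push and grip.
It also fails if it takes over 32 s, if anything falls off the work surface, if the arm or the gripper's body presses on something with over 40 N, if the wrist force passes 120 N, or if a joint passes its speed limit or range.

ROBOT

A 7-joint arm with a two-finger parallel gripper is mounted at the origin on a cart in front of the work surface, level with it; the furniture and walls round the work are solid. World frame = base frame: x ahead of the robot, y to its left, z up, the work surface at z = 0. Lengths are in m, angles in rad, forces in N, time in s.
With the tool pointing down it reaches from about 0.425 to 1.025 m from the base axis. Payload 9.4 kg.
Tool frame: the origin (TCP) lies at the very end of the fingers, on their centre line; the grasp point (between the pads) lies 19 mm behind it (env.grasp_offset is the z of the grasp point in the tool frame, in m); z points along the fingers, y is the line along which they close (so a half turn about z gives the same grasp; the last joint's range is limited). The gripper opens to 85 mm and grips with 20 to 120 N. Pads are 22 mm wide; open, the fingers measure 114 mm over their backs; the gripper's body (76 mm by 85 mm) begins 54 mm behind the grasp point. The pads swing forward as they close: fully open they stand 13 mm farther back than shut.
Start: joints at [1.2, 0.599, -0.003, 1.599, 0.002, 0.943, -0.08], TCP at [0.21, -0.694, 0.231] pointing down, gripper open.
Joint ranges: [-2.57, 2.57], [-0.35, 1.97], [-1.29, 1.29], [0.11, 2.56], [-1.05, 4.19], [0.11, 1.86], [-2.63, 2.63]. Speed limits (rad/s): [2.22, 2.22, 3.01, 3.01, 3.14, 3.14, 3.14].

INTERFACE

Orientations are given as [roll, pitch, yaw] about the fixed x, y, z axes, in that order (R = Rz(yaw) Ry(pitch) Rx(roll)).
In Python, from rig import env, viewer, job gives the robot as it stands.
- The arm moves only by the tool step_arm, never from a script. Its argument "targets" is a list of rows, each a list of 2 entries, a list of its own where there are three numbers: the shift along the tool's x, y, z in m, then the turn about the tool's z in degrees. A call has 1 to 20 rows; each row is the pose to reach, as a shift and turn from the pose commanded when the call began, along the tool's axes at that moment; what a row does not reach only later rows make up. A row lasts 1/12 s, in which the tool goes at most 41.7 mm and 7.16 degrees, less where a joint would pass 70% of its speed; a pose out of reach is approached as far as the arm can. A call with a gripper value outside its range is refused whole. "fingers" is the closure, from -1 (fully open) to 1 (shut), set as the call begins (left out, the last holds). The fingers move at their own pace and stop on an object; the grip force is fixed at half the most. Time passes only in rows, so rows that repeat a pose let the fingers close. It gives the time, the measured TCP pose, the force, the opening and the grip force at its end, in the units of the state.
- env.observe(): the state, without advancing time (a new reading comes with each control period).
- viewer.read_camera(name): name is "side" or "top" or "wrist"; returns a dict with "color" (480x640x3 uint8, red, green, blue), "camera_matrix" (3x3 intrinsics, pixels), "dist_coeffs" ([k1, k2, p1, p2, k3] as OpenCV has them; the pictures are not rectified), "R" (3x3) and "t" (3): a world point X has camera coordinates R X + t; the wrist camera has in their place "T_tool_cam" (4x4, takes a point from camera to tool coordinates, whose origin is the TCP and whose axes are the flange's). Camera axes: x right, y down, z forward; pixel columns grow to the right and rows downward; lengths in m; the calibration is good to about 2 mm. A picture is of the moment at which its call begins: read the wrist's pose just before it. There is no depth.
- job.job_done(): hands the job in; it is judged then, once.
The state is a dict: "time": time; "joint_pos": joint angles; "dq": joint speeds; "tau": joint torques, N m; "position": TCP position; "eef_rot": TCP orientation; "contact_force": force on the tool from outside, world axes, zero at the start; "torque": the same for the moment, N m; "gripper_width": finger opening in m; "finger_force": force on a finger pad.
Only numpy, scipy, OpenCV 4.12 (cv2) and the standard library are available. Lean on these libraries where they do the work, as an engineer would, in place of code of your own. Each camera call takes 0.05 s, during which the arm holds its last target. There are 200 camera calls.

## Working session

There is one attempt and no reset: what is moved stays moved. The work goes in short steps, Python scripts to look and compute and a tool call to move; the robot and the scene stay as the last step left them, time stands still between calls to the robot, and variables do not carry over. Pictures are saved under pics/ and viewed, at most 10 in all, crops included, and the job is handed in when it is done.

Besides the shell and the picture viewer there is one more tool, called after "Request:" as name(argument=value, ...) on one line, values as JSON. step_arm: Moves the arm, as the interface text tells. Its arguments: {"type":"object","properties":{"targets":{"type":"array","items":{"type":"array"}},"fingers":{"type":"number"}},"required":["targets"]}

```bash
mkdir -p pics
python3 - <<'E'
from rig import env, viewer, job
import cv2, numpy as np
s=env.observe(); print({k:np.round(v,4) for k,v in s.items()})
import pickle
d={}
for n in ("side","top"):
    c=viewer.read_camera(n); d[n]=c
    cv2.imwrite(f"pics/{n}0.png",c["color"][:,:,::-1])
    print(n,c["camera_matrix"],c["dist_coeffs"],c["R"],c["t"])
pickle.dump(d,open("cams.pkl","wb"))
E
```

```text
{'time': np.float64(0.0), 'joint_pos': array([ 1.2003,  0.6001, -0.0025,  1.6001,  0.0018,  0.9429, -0.0798]), 'dq': array([-0.0005, -0.0006,  0.0013,  0.0006,  0.0002,  0.0004, -0.0006]), 'tau': array([-2.10000e-03, -7.76464e+01,  1.56390e+00, -2.58011e+01,
        1.21000e-02,  8.80000e-03,  0.00000e+00]), 'position': array([ 0.2098, -0.6935,  0.2304]), 'eef_rot': array([-3.140e+00,  2.000e-04,  2.939e-01]), 'contact_force': array([0.4595, 0.0582, 0.4552]), 'torque': array([ 0.0289,  0.0422, -0.0287]), 'finger_force': np.float64(0.0), 'gripper_width': np.float64(0.0853)}
side [[598.38583573   0.         327.87523379]
 [  0.         598.38583573 240.60636663]
 [  0.           0.           1.        ]] [-0.14545308  0.          0.          0.          0.        ] [[ 0.80374264 -0.59492862 -0.0075962 ]
 [-0.22637957 -0.29397974 -0.92861628]
 [ 0.55022727  0.74808813 -0.37096374]] [-0.33061605  0.23013431  0.69567713]
top [[553.10245686   0.         319.98716849]
 [  0.         553.10245686 240.25809333]
 [  0.           0.           1.        ]] [-0.04107289  0.          0.          0.          0.        ] [[ 0.01370225 -0.99966312  0.02204299]
 [-0.99288006 -0.01621144 -0.11801003]
 [ 0.11832762 -0.02026904 -0.99276772]] [0.17514932 0.54366314 1.12859609]
```

View pics/top0.png

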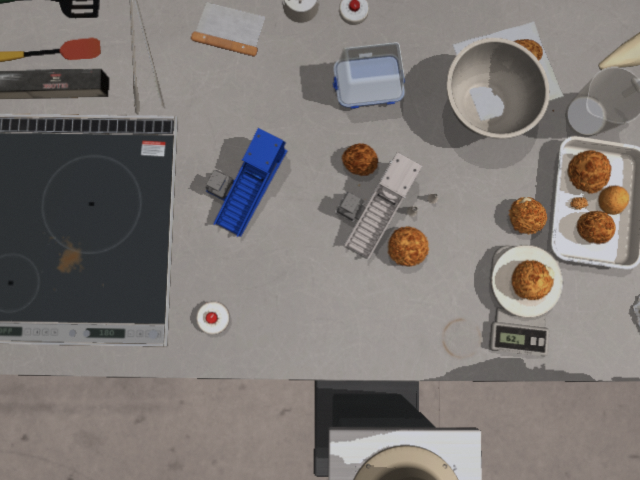

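View pics/side0.png

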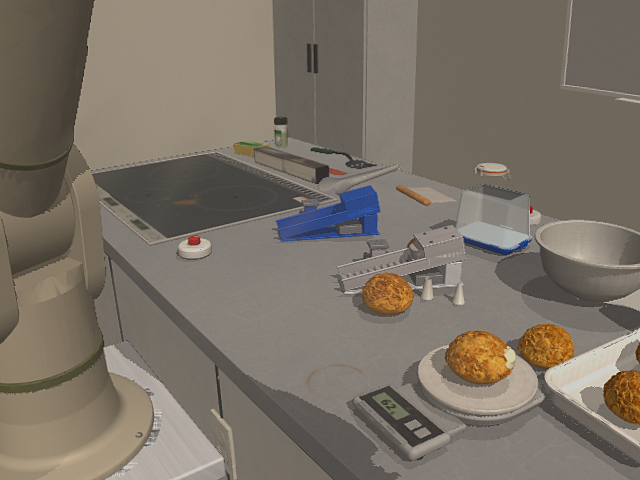

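Top view: the grey dispenser has its hood at (399,175), chute running down to (362,250) and key at (350,206). In the side view it is at (405,262). I'll enlarge both to read corners.

Run:
```python
import cv2, numpy as np, pickle
d=pickle.load(open("cams.pkl","rb"))
def crop(n,x0,y0,w,h,k):
    im=d[n]["color"][y0:y0+h,x0:x0+w,::-1]
    im=cv2.resize(im,None,fx=k,fy=k,interpolation=cv2.INTER_CUBIC)
    for x in range(x0,x0+w,10):
        cv2.line(im,((x-x0)*k,0),((x-x0)*k,5),(0,0,255),1); cv2.putText(im,str(x),((x-x0)*k,15),0,.35,(0,0,255),1)
    for y in range(y0,y0+h,10):
        cv2.line(im,(0,(y-y0)*k),(5,(y-y0)*k),(0,0,255),1); cv2.putText(im,str(y),(6,(y-y0)*k+4),0,.35,(0,0,255),1)
    cv2.imwrite(f"pics/{n}_crop.png",im)
crop("top",330,145,115,120,5); crop("side",330,220,140,90,5)
```

```text
(no output)
```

View pics/top_crop.png

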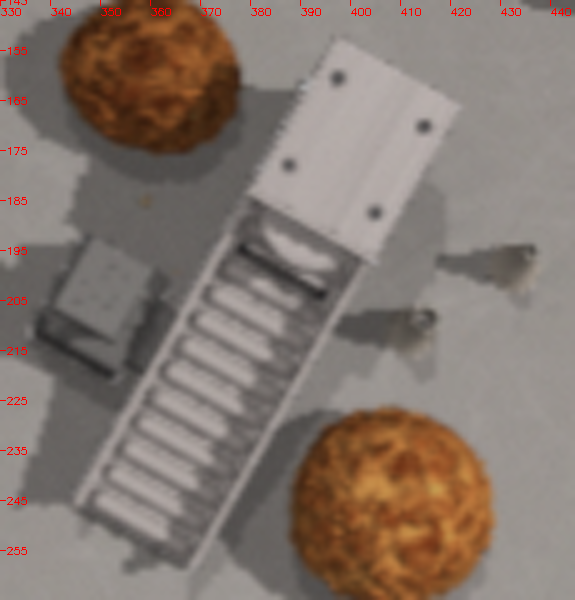

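View pics/side_crop.png

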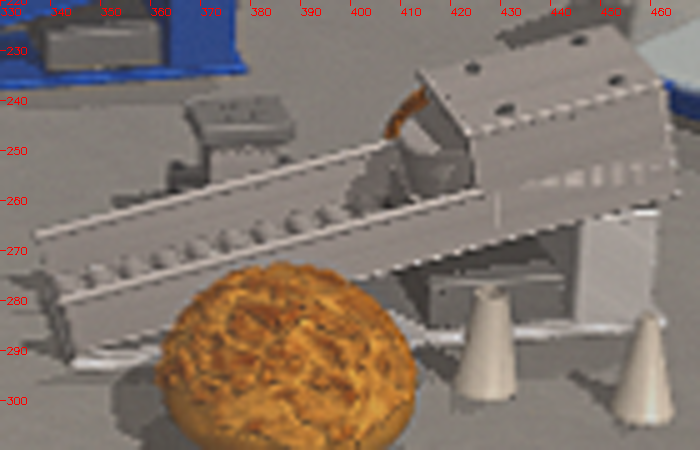

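Top crop: chute lower wall ends at (345,245.4) and (368,259), hood corners (397.6,152.6), (422,166), (404.4,198), (380,183.6), key centre ≈ (351.5,202.5). Side crop: wall ends (337,267.4), (342,280.4), hood front corners (413.6,234) and (424,247), rear (462.4,236.4) and (452.4,225.4), key ≈ (378.2,242.7).

```bash
cat > geo.py <<'E'
import cv2, numpy as np, pickle
d=pickle.load(open("cams.pkl","rb"))
S=.21
def disp(xc,yc,zc): # chute -> dispenser
    return np.array([xc*np.cos(S)-zc*np.sin(S),yc,.0355+xc*np.sin(S)+zc*np.cos(S)])
def ray_plane(n,uv,z):
    c=d[n]; p=cv2.undistortPoints(np.array([[uv]],float),c["camera_matrix"],c["dist_coeffs"])[0,0]
    r=c["R"].T@np.array([*p,1]); o=-c["R"].T@c["t"]; return o+r*(z-o[2])/r[2]
E
python3 - <<'E'
from geo import *
from scipy.optimize import least_squares
L=[disp(-.11,.029,.014),disp(-.11,-.029,.014)]
h=.0374
H=[disp(.11,.029,h),disp(.11,-.029,h),disp(.038,-.029,h),disp(.038,.029,h)]
K=[np.array([-.0293,.062,.056])]
P=L+H+K
T=[(345,245.4),(368,259),(397.6,152.6),(422,166),(404.4,198),(380,183.6),(351.5,202.5)]
Sd=[(337,267.4),(342,280.4),(452.4,225.4),(462.4,236.4),(424,247),(413.6,234),(378.2,242.7)]
for names in (["top"],["side"],["top","side"]):
    A=[];B=[]
    for n,u in (("top",T),("side",Sd)):
        if n in names:
            A+=P;B+=[ray_plane(n,q,p[2])[:2] for p,q in zip(P,u)]
    A=np.array(A)[:,:2];B=np.array(B)
    f=lambda v:((A@np.array([[np.cos(v[2]),-np.sin(v[2])],[np.sin(v[2]),np.cos(v[2])]]).T+v[:2])-B).ravel()
    r=least_squares(f,[.6,0,-.5]); print(names,np.round(r.x,4)); print(np.round(r.fun.reshape(-1,2)*1e3,1).tolist())
v=r.x
def W(p): c,s=np.cos(v[2]),np.sin(v[2]); return np.array([v[0]+c*p[0]-s*p[1],v[1]+s*p[0]+c*p[1],p[2]])
print("key",W(K[0]),"mid",W(disp(-.03,0,0)),"tin",W(disp(.045,0,0)))
print("choux0",ray_plane("top",(409,247),.03),"choux2",ray_plane("top",(360,159),.027))
E
```

```text
['top'] [ 0.6136  0.0528 -0.504 ]
[[-0.5, 1.1], [-0.6, -1.1], [0.4, 0.1], [-0.8, -1.2], [1.0, -0.7], [0.2, 0.3], [0.3, 1.5]]
['side'] [ 0.6122  0.0522 -0.5023]
[[1.3, 1.1], [-0.7, -1.6], [1.3, 2.0], [0.4, -0.9], [-1.1, 1.1], [-2.2, -3.5], [1.0, 1.8]]
['top', 'side'] [ 0.6129  0.0525 -0.5031]
[[-1.3, 0.7], [-1.4, -1.5], [-0.3, -0.0], [-1.5, -1.4], [0.3, -1.0], [-0.6, 0.1], [-0.5, 1.2], [2.1, 1.5], [0.0, -1.2], [2.0, 2.2], [1.1, -0.7], [-0.4, 1.3], [-1.4, -3.2], [1.8, 2.0]]
key [0.61713925 0.12094937 0.056     ] mid [0.58720794 0.06665279 0.0292462 ] tin [0.65146968 0.03128342 0.0448807 ]
choux0 [ 0.52978684 -0.00407016  0.03      ] choux2 [0.71822076 0.09981656 0.027     ]
```

Request:
step_arm(targets=[[[0.015,-0.016,0],-3],[[0.045,-0.048,0],-10],[[0.075,-0.08,0],-17],[[0.105,-0.112,0],-24],[[0.135,-0.144,0],-31],[[0.165,-0.176,0],-38],[[0.195,-0.208,0],-45],[[0.225,-0.24,0],-52],[[0.255,-0.272,0],-59],[[0.285,-0.304,0],-66],[[0.315,-0.336,0],-73],[[0.345,-0.368,0],-80],[[0.375,-0.4,0],-87],[[0.405,-0.432,0],-94],[[0.435,-0.464,0],-101],[[0.465,-0.496,0],-108],[[0.495,-0.528,0],-114],[[0.525,-0.56,0],-120],[[0.55,-0.585,0],-126],[[0.57,-0.605,0],-131]], fingers=-0.11)

```text
time: 1.77
position: [0.5725, 0.0363, 0.2311]
eef_rot: [-3.141, -0.0, 2.585]
contact_force: [1.0, -0.7, 0.4]
gripper_width: 0.0475
finger_force: 0.0
```

Request:
step_arm(targets=[[[0.002,0.02,0.0],-1.5],[[0.004,0.035,0.0],-3],[[0.004,0.048,0.015],-3.4],[[0.004,0.048,0.04],-3.4],[[0.004,0.048,0.065],-3.4],[[0.004,0.048,0.085],-3.4],[[0.004,0.048,0.1],-3.4],[[0.004,0.048,0.1],-3.4],[[0.004,0.048,0.1],-3.4],[[0.004,0.048,0.1],-3.4],[[0.004,0.048,0.1],-3.4]])

```text
time: 2.68
position: [0.5949, 0.0772, 0.1325]
eef_rot: [3.141, 0.001, 2.639]
contact_force: [0.3, -0.2, -0.4]
gripper_width: 0.0477
finger_force: 0.0
```

Run:
```python
from rig import env, viewer
import cv2, numpy as np
print({k:np.round(v,4) for k,v in env.observe().items() if k in("position","eef_rot","contact_force","gripper_width","time")})
a=viewer.read_camera("wrist"); cv2.imwrite("pics/wrist1.png",a["color"][:,:,::-1])
import pickle; pickle.dump(a,open("w1.pkl","wb")); print(a["T_tool_cam"].round(3))
```

```text
{'time': np.float64(2.6833), 'position': array([0.5949, 0.0772, 0.1325]), 'eef_rot': array([3.1407e+00, 1.4000e-03, 2.6390e+00]), 'contact_force': array([ 0.3336, -0.1831, -0.3576]), 'gripper_width': np.float64(0.0477)}
[[-0.001 -0.961 -0.277  0.07 ]
 [ 1.    -0.001  0.    -0.001]
 [-0.    -0.277  0.961 -0.142]
 [ 0.     0.     0.     1.   ]]
```

View pics/wrist1.png

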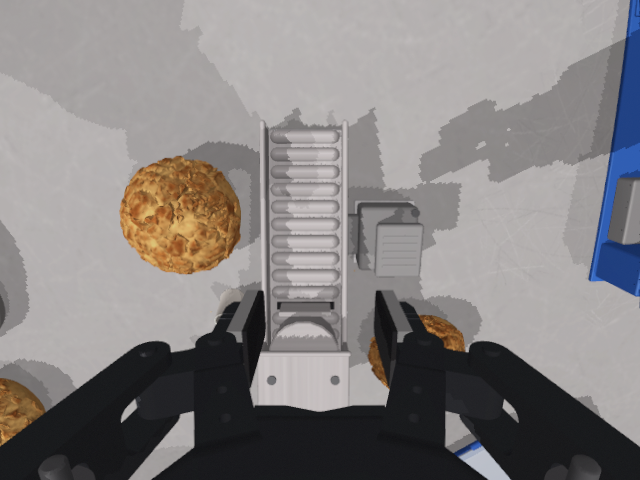

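The wrist view shows the chute running straight up and down around column 305, with the gate at (306,306), the tin behind it at (306,330) and the key top centred at (399,250). I'll check the key and the gate against my pose.

Run:
```python
from geo import *
from scipy.spatial.transform import Rotation as Ro
a=pickle.load(open("w1.pkl","rb"))
p0=np.array([.5949,.0772,.1325]); R=Ro.from_euler("xyz",[3.1407,.0014,2.639]).as_matrix()
T=a["T_tool_cam"]
def ray(uv,z):
    p=cv2.undistortPoints(np.array([[uv]],float),a["camera_matrix"],a["dist_coeffs"])[0,0]
    r=R@T[:3,:3]@np.array([*p,1]); o=p0+R@T[:3,3]; return o+r*(z-o[2])/r[2]
def toD(w,yaw=-.503): 
    q=w[:2]-[.6129,.0525]; c,s=np.cos(yaw),np.sin(yaw); return np.round([c*q[0]+s*q[1],-s*q[0]+c*q[1]],4)
for n,uv,z in (("key",(399,250),.056),("gate top",(306,306),disp(.018,0,.010)[2]),("wallL end",(262,122),disp(-.11,0,.014)[2]),("wallR end",(345,123),disp(-.11,0,.014)[2])):
    w=ray(uv,z); print(n,w.round(4),"disp",toD(w))
print("tool disp",toD(p0))
tgt=np.array([.6022,.0938,0]); print("shift tool",(R.T@(tgt-p0)).round(4))
```

```text
key [0.6176 0.1226 0.056 ] disp [-0.0297  0.0637]
gate top [0.626 0.049 0.049] disp [0.0131 0.0033]
wallL end [0.5048 0.083  0.0263] disp [-0.1094 -0.0254]
wallR end [0.532  0.1308 0.0263] disp [-0.1086  0.0297]
tool disp [-0.0277  0.013 ]
shift tool [0.0018 0.0179 0.1325]
```

Key agrees within 2 mm. I'll shift about 19 mm sideways, then come down to about 10 mm above the key.

Request:
step_arm(targets=[[[0.001,0.009,0.0],0],[[0.002,0.019,0.0],0],[[0.002,0.019,0.01],0],[[0.002,0.019,0.025],0],[[0.002,0.019,0.04],0],[[0.002,0.019,0.053],0],[[0.002,0.019,0.062],0],[[0.002,0.019,0.066],0],[[0.002,0.019,0.066],0],[[0.002,0.019,0.066],0],[[0.002,0.019,0.066],0],[[0.002,0.019,0.066],0]])

```text
time: 3.73
position: [0.6021, 0.095, 0.0659]
eef_rot: [3.141, 0.001, 2.639]
contact_force: [-0.2, -0.3, 0.1]
gripper_width: 0.0472
finger_force: 0.0
```

Run:
```python
from rig import env, viewer
import cv2, numpy as np
print({k:np.round(v,4) for k,v in env.observe().items() if k in("position","eef_rot","contact_force","gripper_width","time")})
w=viewer.read_camera("wrist")["color"][:,:,::-1]; a=viewer.read_camera("side")["color"][210:320,320:480,::-1]
a=cv2.resize(a,None,fx=3,fy=3,interpolation=cv2.INTER_CUBIC); w=w[100:430,130:500]
o=np.zeros((330,850,3),np.uint8); o[:,:480]=a; o[:,480:]=w; 
cv2.imwrite("pics/c2.png",cv2.resize(o,(790,307)))
```

```text
{'time': np.float64(3.7333), 'position': array([0.6021, 0.095 , 0.0659]), 'eef_rot': array([3.1409e+00, 8.0000e-04, 2.6394e+00]), 'contact_force': array([-0.22  , -0.2843,  0.1335]), 'gripper_width': np.float64(0.0472)}
```

View pics/c2.png

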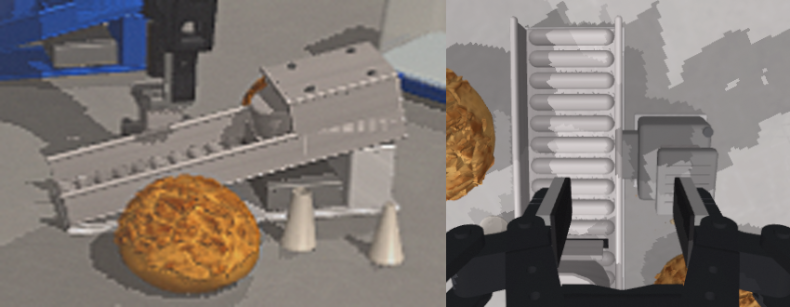

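Side and wrist views show one finger over the chute middle and the other over the key, clear of everything else. Next I'll come down slowly to find contact.

Request:
step_arm(targets=[[[0,0,0.002],0],[[0,0,0.004],0],[[0,0,0.006],0],[[0,0,0.008],0],[[0,0,0.01],0],[[0,0,0.012],0],[[0,0,0.014],0],[[0,0,0.014],0],[[0,0,0.014],0]])

```text
time: 4.58
position: [0.6016, 0.095, 0.0512]
eef_rot: [-3.141, -0.0, 2.64]
contact_force: [-0.3, 0.1, 2.4]
gripper_width: 0.0479
finger_force: 0.8
```

Request:
step_arm(targets=[[[0,0,0.002],0],[[0,0,0.004],0],[[0,0,0.006],0],[[0,0,0.007],0],[[0,0,0.007],0],[[0,0,0.007],0]])

```text
time: 5.08
position: [0.6017, 0.095, 0.0442]
eef_rot: [-3.142, -0.0, 2.64]
contact_force: [-0.4, -0.7, 2.4]
gripper_width: 0.0477
finger_force: 1.4
```

Request:
step_arm(targets=[[[0,0,0.0015],0],[[0,0,0.003],0],[[0,0,0.0045],0],[[0,0,0.006],0],[[0,0,0.007],0],[[0,0,0.008],0],[[0,0,0.008],0],[[0,0,0.008],0]])

```text
time: 5.75
position: [0.6017, 0.095, 0.0363]
eef_rot: [-3.142, 0.0, 2.639]
contact_force: [-2.0, 0.5, 5.2]
gripper_width: 0.0472
finger_force: 3.2
```

Run:
```python
from rig import env, viewer
import cv2, numpy as np
f=[]
for i in range(1):
    s=env.observe(); print({k:np.round(v,4) for k,v in s.items() if k in("position","contact_force","torque","gripper_width","time")})
w=viewer.read_camera("wrist")["color"][:,:,::-1]; a=viewer.read_camera("side")["color"][210:320,320:480,::-1]
a=cv2.resize(a,None,fx=3,fy=3,interpolation=cv2.INTER_CUBIC); w=w[100:430,130:500]
o=np.zeros((330,850,3),np.uint8); o[:,:480]=a; o[:,480:]=w; 
cv2.imwrite("pics/c3.png",cv2.resize(o,(790,307)))
```

```text
{'time': np.float64(5.75), 'position': array([0.6017, 0.095 , 0.0363]), 'contact_force': array([-2.0052,  0.4526,  5.2362]), 'torque': array([ 0.0237,  0.2494, -0.0829]), 'gripper_width': np.float64(0.0472)}
```

View pics/c3.png

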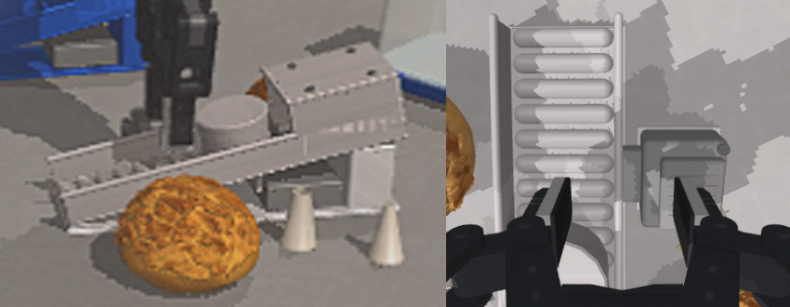

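The tin is out and resting against the finger; the key is nearly down. I'll ease on to the hard stop.

Request:
step_arm(targets=[[[0,0,0.001],0],[[0,0,0.0015],0],[[0,0,0.0015],0],[[0,0,0.0015],0]])

```text
time: 6.18
position: [0.6017, 0.095, 0.0354]
eef_rot: [3.141, 0.001, 2.639]
contact_force: [-3.5, -1.5, 12.8]
gripper_width: 0.047
finger_force: 6.7
```

Request:
step_arm(targets=[[[0,0,-0.0003],0],[[0,0,-0.0003],0],[[0,0,-0.0003],0],[[0,0,-0.0003],0],[[0,0,-0.0003],0],[[0,0,-0.0003],0]])

```text
time: 6.68
position: [0.6017, 0.095, 0.0355]
eef_rot: [3.142, 0.0, 2.639]
contact_force: [-2.7, -0.3, 9.8]
gripper_width: 0.0476
finger_force: 5.4
```

Run:
```python
from rig import env, viewer
import cv2, numpy as np
w=viewer.read_camera("wrist")["color"][:,:,::-1]; a=viewer.read_camera("side")["color"][210:320,320:480,::-1]
a=cv2.resize(a,None,fx=3,fy=3,interpolation=cv2.INTER_CUBIC); w=w[100:430,130:500]
o=np.zeros((330,850,3),np.uint8); o[:,:480]=a; o[:,480:]=w; 
cv2.imwrite("pics/c4.png",cv2.resize(o,(790,307)))
```

```text
(no output)
```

View pics/c4.png

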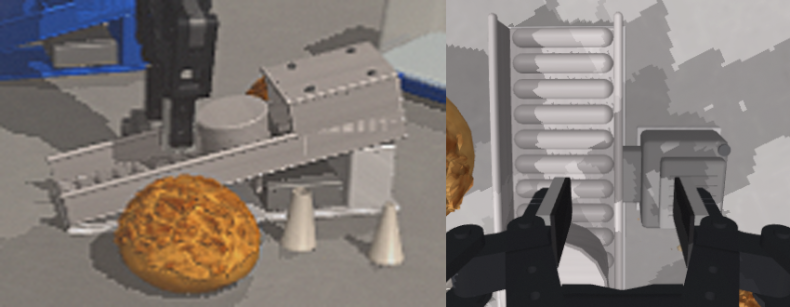

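The picture shows the tin upright against the finger in the chute and the key held at its stop. The pastries and nozzles in view haven't moved.

```bash
python3 -c "
from rig import job
print(job.job_done())"
```

```text
the job is handed in; nothing more can be done
None
```

The job is handed in: the key is held down at its hard stop with about 10 N, the tin stands on the chute against the other finger, and the neighbouring pastries and nozzles were not touched.

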